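# Close the spectrophotometer's falling cover without a bump

### The job

The sample-compartment cover of the spectrophotometer has been left standing open and its hinge damper is worn out. With a fingertip, tip the cover forward until it falls on its own, catch it on the back of a finger while it is still well open, and lower it slowly all the way shut so that it never bumps. Do not grip the cover, leave everything else where it is, and end clear of the instrument.

Things in the scene. Friction and masses are not known exactly. Their poses are not given: they have to be found in the camera images.
- spectrophotometer: The instrument, fixed to the bench: a white box 270 deep (x) x 400 wide (y) x 150 mm high, origin at the centre of its underside, front facing its own -x. Its open sample well (85 x 110 mm, under the grey cover) spans x -115 to -30, y 25 to 135 mm in this frame. Right of it on the deck (y below -25 mm): keypad, 154 mm high, and tilted display, 182 mm high.
- cover (a joint): Opening of the grey cover, rad: 0 = shut, level on the deck; 1.57 = upright; 1.8 = back stop. Starts 1.42 to 1.7. Hinge friction (about 0.06 N m) holds it where it is left above about 1.35 rad; pushed forward below about 1.15 it falls shut by itself, slowly at first: about 2 s from 1 rad, reaching 0.7 to 1.1 rad/s (worn damper, about 0.15 N m s/rad).
- cover_hinge (a point): Middle of the cover's hinge line, level with the shut cover's underside (152 mm above the bench, at x -15, y +80 mm in the instrument's frame). Turns with the cover: y axis = the level hinge line (the instrument's y), -x axis = from hinge to free edge along the underside, z axis = out of the outer face. Cover: rigid, about 0.28 kg, 160 mm wide (y).
- cover_lip (a point): Middle of the cover's free edge, on the underside, 150 mm from the hinge; same axes as the hinge point. Underside flat; thickness (along z) 9 mm over the 28 mm next to this edge, 18 mm from there to the hinge. Shut, this lip juts 30 mm over the instrument's upright front face, with free space below down to the bench except a pull rod 120 mm to its right, 80 mm up.
- cuvette_mid (a point): Middle of a clear square cuvette 12.5 x 12.5 x 45 mm standing loose in the cell carriage in the well. Leave it.
- flask_mid (a point): Half-way up a conical flask, 84 mm across the base, 137 mm high, loose on the bench left of the instrument's front. Leave it.
- reagent_bottle_mid (a point): Half-way up an amber jar with a black cap, 72 mm across, 150 mm high, loose on the bench right of the instrument. Leave it.
- cuvette_box_mid (a point): Middle of a small cardboard box 50 x 90 x 30 mm lying loose on the bench left of the instrument. Leave it.

How it is judged (in metres and radians):
On the way, in this order (a step that is already met when the one before it is completed fails the run):
1. the cover, tipped forward, is falling on its own with no finger on it, while between 0.3 and 1.3 rad open (value of joint cover between 0.3 and 1.3 rad and velocity of joint cover below -0.1 rad/s and contact force between the fingers and spectrophotometer below 0.02 N), for 0.05 s.
2. the cover is caught: it rests on a finger, 0.15 to 1.1 rad open, sinking slower than 0.4 rad/s (value of joint cover between 0.15 and 1.1 rad and velocity of joint cover above -0.4 rad/s and contact force between the fingers and spectrophotometer above 0.2 N), for 0.2 s.
At the end, for the whole second after the job is handed in: The cover is shut (within 0.025 rad, about 4 mm at the lip) and at rest, and the cuvette (10 mm), flask, jar and box (15 mm) are where they were (value of joint cover below 0.025 rad and velocity of joint cover between -0.05 and 0.05 rad/s and distance of cuvette_mid from where it was at the start of the episode below 0.01 m and distance of each of flask_mid, reagent_bottle_mid, cuvette_box_mid from where it was at the start of the episode below 0.015 m); the robot touches nothing.
It fails at once if the cover bumps shut: it falls faster than 0.5 rad/s anywhere between 0.25 and 0.025 rad open (value of joint cover between 0.025 and 0.25 rad and velocity of joint cover below -0.5 rad/s).
It fails at once if the fingers knock or press the cover or instrument with more than 15 N, or with more than 8 N (a grip) once the cover is below 1 rad (contact force between the fingers and spectrophotometer above 15 N or (value of joint cover below 1 rad and contact force between the fingers and spectrophotometer above 8 N)).
It fails at once if the cuvette is disturbed by more than 10 mm (distance of cuvette_mid from where it was at the start of the episode above 0.01 m).
It fails at once if the flask, jar or box is moved by more than 15 mm (distance of any of flask_mid, reagent_bottle_mid, cuvette_box_mid from where it was at the start of the episode above 0.015 m).
It also fails if it takes over 40 s, if anything falls off the work surface, if the arm or the gripper's body presses on something with over 40 N, if the wrist force passes 120 N, or if a joint passes its speed limit or range.

### The arm

A 6-joint arm with a two-finger parallel gripper is mounted at the origin on the work surface. World frame = base frame: x ahead of the robot, y to its left, z up, the work surface at z = 0. Lengths are in mm, angles in rad, forces in N, time in s.
With the tool pointing down it reaches from about 300 to 775 mm from the base axis. Payload 14.6 kg.
Tool frame: the origin (TCP) lies on the front face of the gripper's body, between the roots of the fingers; the fingertips stand 97 mm ahead of it and the grasp point (between the pads) lies 78 mm ahead of it; z points along the fingers, y is the direction in which the jaws open and shut (so a half turn about z gives the same grasp; the last joint's range is limited). The gripper opens to 94 mm and grips with 3 to 60 N. Pads are 16 mm wide; open, the fingers measure 119 mm over their backs; the gripper's body (75 mm by 177 mm) begins 78 mm behind the grasp point.
Start: joints at [-0.067, 0.3, 1.521, -0, 1.321, -0.067], TCP at [549.991, -0.002, 302.646] pointing down, gripper open.
Joint ranges: [-3.03, 3.03], [-0.79, 2.21], [0.23, 2.52], [-1.04, 4.18], [0, 3.07], [-2.55, 2.55]. Speed limits (rad/s): [2.22, 2.22, 2.57, 3.14, 3.14, 3.14].

### API

Orientations are given as [roll, pitch, yaw] about the fixed x, y, z axes, in that order (R = Rz(yaw) Ry(pitch) Rx(roll)).
In Python, from cell import manip, eyes, finder gives the robot as it stands.
- The arm moves only by the tool drive_tool, never from a script. Its argument "rows" is a list of rows, each an object with "offset": the shift along the tool's x, y, z in mm, a list of three; "spin": the turn about the tool's z in degrees; "jaw": the finger opening in mm, from 0 to 94. In form: [{"offset": [dx, dy, dz], "spin": spin, "jaw": jaw}, ...]. A call has 1 to 20 rows; each row shifts and turns the commanded pose from where the row before left it, along the tool's axes as they then stand; what a row does not reach is not made up. A row lasts 1/10 s, in which the tool goes at most 50 mm and 8.59 degrees, less where a joint would pass 70% of its speed; a pose out of reach is approached as far as the arm can. A call is refused whole if a number of a shift passes 50 or a number of a turn 8.59, either way. A call with a gripper value outside its range is refused whole. The fingers move at their own pace and stop on an object; "force" is the grip in N (left out, the last holds). Time passes only in rows, so rows that do not move let the fingers close. It gives the time, the measured TCP pose, the force and the opening at its end, in the units of the state.
- manip.read_state(): the state, without advancing time (a new reading comes with each control period).
- eyes.camera(name): name is "scene" or "side" or "wrist"; returns a dict with "color" (384x512x3 uint8, blue, green, red), "depth" (384x512 float32, mm along the optical axis (not along the pixel's ray), 0 where there is no reading), "vfov" (degrees; the focal length in pixels is half the picture's height over the tangent of half this angle, whatever the lens; pixels are square), "cx", "cy" (the principal point, pixels), "rvec" (rotation vector, rad) and "tvec" (3), from world to camera coordinates, as OpenCV has them. Camera axes: x right, y down, z forward; pixel columns grow to the right and rows downward; lengths in mm; the calibration is good to about 2 mm. A picture is of the moment at which its call begins.
- manip.sign_off(): hands the job in, once; it reports no verdict.
Trained networks look in the newest picture that a camera, given by its name, has taken for a name from the list of things; names that differ only in an ending like _2 or _b are one class to them, and where a whole thing is asked for, a point or a joint stands for the part that bears it (a point fixed in the world has none). Each returns a list of dicts, best first, with "p" (0 to 1); they miss things now and then, are a little off and sometimes report something else, mostly with a low value. They report only what shows in the picture. A call takes as long as a camera call.
- finder.find_in(camera, target): "uv" ([column, row] in pixels, amid what is visible of it).
The state is a dict: "clock": time; "joints": joint angles; "qd": joint speeds; "effort": joint torques, N m; "eef_pos": TCP position; "eef_rot": TCP orientation; "wrist_force": force on the tool from outside, world axes, zero at the start; "moment": the same for the moment, N m; "finger_gap": finger opening in mm.
Only numpy, scipy, OpenCV 4.12 (cv2) and the standard library are available. Lean on these libraries where they do the work, as an engineer would, in place of code of your own. Each camera call takes 0.05 s, during which the arm holds its last target. There are 200 camera calls.

## Working session

There is one attempt and no reset: what is moved stays moved. The work goes in short steps, Python scripts to look and compute and a tool call to move; the robot and the scene stay as the last step left them, time stands still between calls to the robot, and variables do not carry over. Pictures are saved under pics/ and viewed, about 8 in all and at most 12, crops included, and the job is handed in when it is done.

Besides the shell and the picture viewer there is one more tool, called after ">>>" by a JSON object that holds its "name" and its "arguments", one argument or row to a line. drive_tool: Moves the arm, as the interface text tells. Its arguments: {"type":"object","properties":{"rows":{"type":"array","items":{"type":"object","properties":{"offset":{"type":"array","items":{"type":"number"}},"spin":{"type":"number"},"jaw":{"type":"number"}}}},"force":{"type":"number"}},"required":["rows"]}

```bash
ls; mkdir -p pics; cat > h.py <<'E'
import numpy as np, cv2
from cell import manip, eyes, finder
def pts(c):
    h,w=c['depth'].shape; f=h/2/np.tan(np.radians(c['vfov'])/2)
    v,u=np.mgrid[:h,:w]; z=c['depth']
    P=np.stack([(u-c['cx'])/f*z,(v-c['cy'])/f*z,z],-1)
    R=cv2.Rodrigues(np.array(c['rvec'],float))[0]
    W=(P-np.array(c['tvec']).ravel())@R
    W[z==0]=np.nan
    return W
E
python3 - <<'E'
from h import *
ims=[]
s=manip.read_state(); print(s)
for n in ['scene','side']:
    c=eyes.camera(n); W=pts(c); np.savez(f'/tmp/{n}.npz',W=W,col=c['color']); ims.append(c['color'])
    print(n,c['tvec'])
    for t in ['spectrophotometer','cover','cover_hinge','cover_lip','cuvette_mid','flask_mid','reagent_bottle_mid','cuvette_box_mid']:
        for d in finder.find_in(n,t)[:1]:
            u,v=map(int,np.round(d['uv'])); print(t,d['uv'],round(d['p'],2),W[min(v,383),min(u,511)].round())
    cv2.imwrite(f'pics/{n}1.png',c['color'])
E
```

```text
pics
{'clock': 0.0, 'joints': array([-6.66137151e-02,  3.00452882e-01,  1.52157038e+00,  6.82439009e-06,
        1.32070138e+00, -6.65852673e-02]), 'qd': array([-0.00065015, -0.00244058, -0.0007723 ,  0.0014934 ,  0.00069804,
       -0.00022657]), 'effort': array([-1.53750298e-03, -5.31805658e+01, -3.52735734e+01,  7.07558286e-02,
        2.43994006e-02, -4.79655944e-05]), 'eef_pos': array([5.49851114e+02, 6.05133286e-04, 3.02100789e+02]), 'eef_rot': array([-3.14046362e+00, -8.19133132e-05,  1.57076614e+00]), 'wrist_force': array([-0.23989682,  0.47067247, -1.23036353]), 'moment': array([-0.02920445,  0.05747649,  0.01240186]), 'finger_gap': 93.68235229090327}
scene [-467.75331444 -236.66586443 1351.01560826]
spectrophotometer [289.2, 259.8] 0.92 [ 722. -177.  150.]
cover [307.0, 220.3] 0.97 [720. -96. 298.]
cover_hinge [302.4, 221.9] 0.94 [ 710. -102.  282.]
cover_lip [303.8, 219.4] 0.74 [712. -98. 300.]
cuvette_mid [304.4, 219.4] 0.64 [712. -98. 300.]
flask_mid [279.8, 87.8] 0.7 [423. 364. 129.]
reagent_bottle_mid [157.7, 307.5] 0.67 [ 463. -464.  148.]
cuvette_box_mid [313.9, 123.0] 0.69 [576. 354.  30.]
side [-529.34271109  124.79314802 1260.4777044 ]
spectrophotometer [320.4, 213.3] 0.91 [ 666. -235.  149.]
cover [317.6, 151.1] 0.78 [ 699. -100.  234.]
cover_hinge [322.3, 149.2] 0.85 [ 701. -117.  255.]
cover_lip [320.3, 146.7] 0.57 [ 701. -105.  251.]
flask_mid [187.8, 119.0] 0.88 [397. 356.  53.]
cuvette_box_mid [242.0, 122.3] 0.64 [584. 328.  26.]
```

View pics/scene1.png

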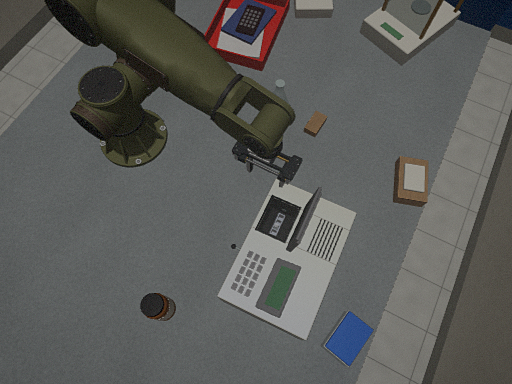

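View pics/side1.png

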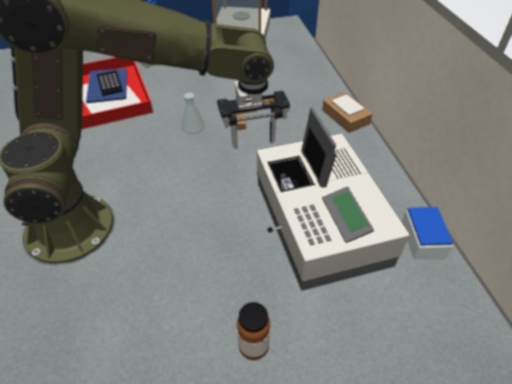

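The scene view shows the cover upright near (310,215), with the cuvette in the well at (280,222), the rod at (234,246), the jar at (155,305) and the box at (315,124). The side view agrees: the flask is at (190,115), and the cover leans slightly near (320,148). Next I'll fit the instrument pose.

```bash
cat > fit.py <<'E'
from h import *
for n in ['scene','side']:
    d=np.load(f'/tmp/{n}.npz'); W=d['W']; c=d['col'].astype(int)
    m=(abs(W[...,2]-150)<4)&(c.min(-1)>100)
    k,l,s,ce=cv2.connectedComponentsWithStats(cv2.morphologyEx(m.astype(np.uint8),cv2.MORPH_CLOSE,np.ones((3,3))))
    i=1+np.argmax(s[1:,4]); P=W[(l==i)&m][:,:2]
    r=cv2.minAreaRect(P.astype(np.float32)); print(n,len(P),r, 'z',np.median(W[(l==i)&m][:,2]))
    print(cv2.boxPoints(r).round())
E
python3 fit.py
```

```text
scene 8201 ((713.1005249023438, -155.65145874023438), (268.4281005859375, 398.7899475097656), 2.6060783863067627) z 149.7669911739738
[[ 570.   37.]
 [ 588. -361.]
 [ 856. -349.]
 [ 838.   50.]]
side 7185 ((707.7224731445312, -157.6054229736328), (270.3536376953125, 402.50634765625), 2.5601091384887695) z 149.03428638834234
[[ 564.   37.]
 [ 582. -365.]
 [ 852. -353.]
 [ 834.   49.]]
```

```bash
cat >> h.py <<'E'
C=np.array([710.5,-156.5]); A=0.0451
X=np.array([np.cos(A),np.sin(A)]); Y=np.array([-X[1],X[0]])
def inst(W):  # world -> instrument frame
    d=W[...,:2]-C
    return np.stack([d@X,d@Y,W[...,2]],-1)
def toworld(p): return C+p[0]*X+p[1]*Y
E
python3 - <<'E'
from h import *
for n in ['scene','side']:
    d=np.load(f'/tmp/{n}.npz'); I=inst(d['W'])
    m=(I[...,1]>3)&(I[...,1]<157)&(abs(I[...,0]+5)<70)&(I[...,2]>190)&(I[...,2]<330)
    P=I[m]; print(n,len(P),P.min(0).round(),P.max(0).round())
    for z in range(190,320,15):
        q=P[abs(P[:,2]-z)<7]; 
        if len(q): print(z,len(q),np.percentile(q[:,0],[5,25,50,75,95]).round(1),np.percentile(q[:,1],[2,98]).round())
E
```

```text
scene 528 [-75.   3. 190.] [ 18. 156. 326.]
190 10 [-9.  -8.8 -8.6 -8.4 -7.9] [ 11. 120.]
205 23 [-8.  -7.7 -7.3 -6.9 -6.6] [  6. 147.]
220 24 [-6.4 -6.  -5.6 -5.2 -4.8] [  5. 152.]
235 29 [-4.8 -4.4 -3.9 -3.5 -3. ] [  6. 150.]
250 37 [-3.  -2.4 -1.8 -1.4 -1. ] [ 11. 152.]
265 111 [-0.3 13.  15.  16.8 18. ] [  5. 152.]
280 43 [ 0.9  1.4  2.  12.9 16.4] [ 10. 150.]
295 198 [ 3.1  5.1  7.7 10.2 12. ] [  5. 153.]
310 10 [-74.3 -53.1   6.5   8.6  10.1] [ 22. 136.]
side 1142 [-72.   3. 190.] [ 11. 156. 327.]
190 59 [-14.2 -13.5 -13.  -12.1 -10.7] [  7. 151.]
205 125 [-13.1 -12.3 -11.6 -10.8  -9.6] [  4. 151.]
220 124 [-11.4 -10.6 -10.   -9.4  -8.3] [  5. 152.]
235 120 [-9.7 -9.  -8.3 -7.7 -6.6] [  8. 151.]
250 139 [-8.2 -7.  -6.4 -5.6 -4.5] [  5. 151.]
265 139 [-6.1 -5.1 -4.3 -3.5 -2.4] [  5. 152.]
280 143 [-4.  -3.2 -2.6 -1.8 -1. ] [  6. 151.]
295 220 [-2.2 -1.2  0.2  3.   6.2] [  8. 152.]
```

>>> {"name": "drive_tool", "arguments": {
  "rows": [
    {"offset": [0,0,-30],"spin": -8.15,"jaw": 94},
    {"offset": [0,0,-30],"spin": -8.15,"jaw": 94},
    {"offset": [0,0,-30],"spin": -8.15,"jaw": 94},
    {"offset": [0,0,-30],"spin": -8.15,"jaw": 94},
    {"offset": [-15,14,0],"spin": 0,"jaw": 94},
    {"offset": [-20,20,0],"spin": 0,"jaw": 94},
    {"offset": [-25,24,0],"spin": 0,"jaw": 94},
    {"offset": [-25,24,0],"spin": 0,"jaw": 94},
    {"offset": [-20,20,0],"spin": 0,"jaw": 94},
    {"offset": [-13,12,0],"spin": 0,"jaw": 94},
    {"offset": [0,0,0],"spin": 0,"jaw": 94},
    {"offset": [0,0,0],"spin": 0,"jaw": 94}
  ]
}}

```text
clock: 2.1
eef_pos: [709.5, -37.9, 422.1]
eef_rot: [-3.141, -0.001, 2.14]
wrist_force: [-0.6, 0.1, 0.1]
finger_gap: 94.1
```

```bash
cat >> h.py <<'E'
from scipy.spatial.transform import Rotation as Ro
def where(show=True):
    s=manip.read_state(); p=np.array(s['eef_pos']); R=Ro.from_euler('xyz',s['eef_rot']).as_matrix()
    u=R[:2,1]; phi=np.degrees(np.arctan2(u@Y,u@X)); h=s['finger_gap']/2+6.25
    T=inst(p); F=inst(p-h*R[:,1]+97*R[:,2]); Rr=inst(p+h*R[:,1]+97*R[:,2])
    w=np.array(s['wrist_force']); 
    if show: print('t',round(s['clock'],2),'TCP',T.round(1),'phi',phi.round(2),'F',F.round(1),'R',Rr.round(1),'f_inst',np.round([w[:2]@X,w[:2]@Y,w[2]],2),'gap',round(s['finger_gap'],1),'rot',np.round(s['eef_rot'],4))
    return s,R
def off(R,d): # instrument-frame shift -> tool offset
    w=np.r_[d[0]*X+d[1]*Y,d[2]]; return (R.T@w).round(1)
def theta(show=True):  # cover opening from underside/outer plane, both cameras
    out=[]
    for n in ['side']:
        c=eyes.camera(n); I=inst(pts(c)); np.savez(f'/tmp/{n}.npz',W=pts(c),col=c['color'])
    return c
E
python3 - <<'E'
from h import *
s,R=where()
print(off(R,[-10,0,0]),off(R,[0,10,0]))
T=inst(s['eef_pos']); print('to go',off(R,[5-T[0],118.5-T[1],0]))
c=eyes.camera('scene'); cv2.imwrite('pics/s2.png',cv2.resize(c['color'][140:300,190:400],None,fx=3.5,fy=3.5))
E
```

```text
t 2.1 TCP [  4.3 118.5 422.1] phi 30.01 F [-41.9  91.9 325.1] R [ 50.4 145.2 325. ] f_inst [-0.6   0.12  0.13] gap 94.1 rot [-3.1410e+00 -5.0000e-04  2.1398e+00]
[ 5.  -8.7  0. ] [8.7 5.  0. ]
to go [-0.3  0.6 -0. ]
```

View pics/s2.png

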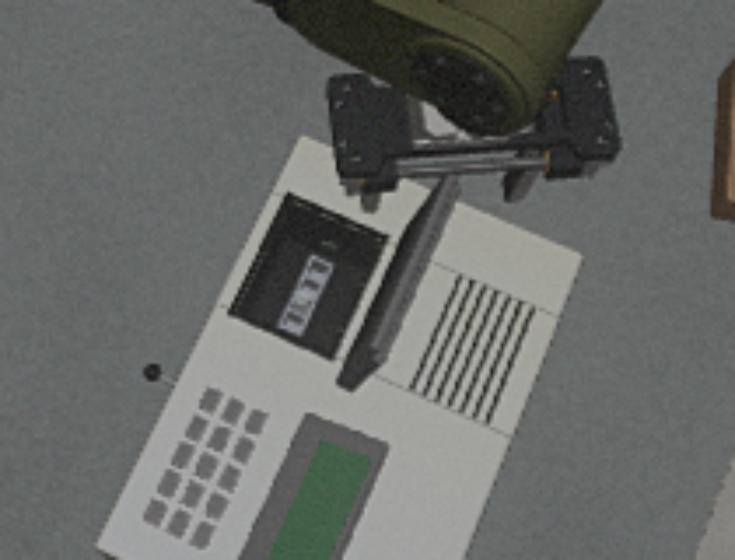

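The fingers straddle the cover near its left edge, with the front one at (370,200) and the rear one at (517,185). Now I'll descend.

>>> {"name": "drive_tool", "arguments": {
  "rows": [
    {"offset": [0,0,10],"spin": 0,"jaw": 94},
    {"offset": [0,0,18],"spin": 0,"jaw": 94},
    {"offset": [0,0,20],"spin": 0,"jaw": 94},
    {"offset": [0,0,20],"spin": 0,"jaw": 94},
    {"offset": [0,0,17],"spin": 0,"jaw": 94},
    {"offset": [0,0,10],"spin": 0,"jaw": 94},
    {"offset": [0,0,0],"spin": 0,"jaw": 94},
    {"offset": [0,0,0],"spin": 0,"jaw": 94}
  ]
}}

```text
clock: 2.95
eef_pos: [709.5, -37.9, 328.6]
eef_rot: [3.141, 0.001, 2.14]
wrist_force: [0.2, 0.7, 0.8]
finger_gap: 93.7
```

```bash
python3 - <<'E'
from h import *
where()
E
```

```text
t 2.95 TCP [  4.3 118.5 328.6] phi 30.02 F [-41.5  91.9 231.5] R [ 50.4 145.1 231.6] f_inst [0.2  0.72 0.83] gap 93.7 rot [3.1407e+00 7.0000e-04 2.1399e+00]
```

>>> {"name": "drive_tool", "arguments": {
  "rows": [
    {"offset": [2,-3.5,0],"spin": 0,"jaw": 94},
    {"offset": [2,-3.5,0],"spin": 0,"jaw": 94},
    {"offset": [2,-3.5,0],"spin": 0,"jaw": 94},
    {"offset": [2,-3.5,0],"spin": 0,"jaw": 94},
    {"offset": [2,-3.5,0],"spin": 0,"jaw": 94},
    {"offset": [2,-3.5,0],"spin": 0,"jaw": 94},
    {"offset": [2,-3.5,0],"spin": 0,"jaw": 94},
    {"offset": [2,-3.5,0],"spin": 0,"jaw": 94},
    {"offset": [2,-3.5,0],"spin": 0,"jaw": 94},
    {"offset": [2,-3.5,0],"spin": 0,"jaw": 94},
    {"offset": [2,-3.5,0],"spin": 0,"jaw": 94},
    {"offset": [2,-3.5,0],"spin": 0,"jaw": 94},
    {"offset": [2,-3.5,0],"spin": 0,"jaw": 94}
  ]
}}

```text
clock: 4.25
eef_pos: [656.9, -40.6, 327.7]
eef_rot: [3.141, 0.0, 2.14]
wrist_force: [2.0, 1.3, 2.2]
finger_gap: 94.0
```

```bash
cat > th.py <<'E'
from h import *
import sys
where()
# fit the cover plane: camera points ahead of the hinge, above the deck, away from the fingers (right half of the cover)
def cover(n):
    c=eyes.camera(n); I=inst(pts(c))
    m=(I[...,1]>8)&(I[...,1]<70)&(I[...,0]>-175)&(I[...,0]<5)&(I[...,2]>165)&(I[...,2]<310)&(c['color'].max(-1)<140)
    P=I[m][:,[0,2]]
    r=np.hypot(P[:,0]+15,P[:,1]-152); a=np.arctan2(P[:,1]-152,-15-P[:,0])
    k=(r<152)&(r>50)
    tip=np.percentile(P[:,1],98)
    print(n,len(P),'ang med',np.round(np.median(a[k]),3) if k.any() else None,'pct10/90',np.percentile(a[k],[10,90]).round(2) if k.any() else None,'max z',tip.round(1))
    return c
for n in sys.argv[1:]: c=cover(n)
E
python3 th.py scene side
```

```text
t 4.25 TCP [-48.3 118.2 327.7] phi 30.01 F [-94.4  91.5 230.7] R [ -2.2 144.8 230.7] f_inst [2.02 1.19 2.22] gap 94.0 rot [3.1414e+00 1.0000e-04 2.1397e+00]
scene 398 ang med 1.521 pct10/90 [1.43 1.7 ] max z 301.5
side 321 ang med 1.359 pct10/90 [1.33 1.4 ] max z 300.0
```

>>> {"name": "drive_tool", "arguments": {
  "rows": [
    {"offset": [2,-3.5,0],"spin": 0,"jaw": 94},
    {"offset": [2,-3.5,0],"spin": 0,"jaw": 94},
    {"offset": [2,-3.5,0],"spin": 0,"jaw": 94},
    {"offset": [2,-3.5,0],"spin": 0,"jaw": 94}
  ]
}}

```text
clock: 4.75
eef_pos: [640.7, -41.4, 327.4]
eef_rot: [-3.141, -0.0, 2.14]
wrist_force: [1.0, 0.1, 0.2]
finger_gap: 93.5
```

```bash
python3 th.py side side
```

```text
t 4.75 TCP [-64.5 118.1 327.4] phi 30.02 F [-110.5   91.6  230.4] R [-18.7 144.6 230.4] f_inst [1.03 0.07 0.23] gap 93.5 rot [-3.1411e+00 -3.0000e-04  2.1398e+00]
side 148 ang med 1.206 pct10/90 [1.16 1.29] max z 294.1
side 138 ang med 1.205 pct10/90 [1.15 1.28] max z 292.8
```

>>> {"name": "drive_tool", "arguments": {
  "rows": [
    {"offset": [2,-3.5,0],"spin": 0,"jaw": 94},
    {"offset": [2,-3.5,0],"spin": 0,"jaw": 94},
    {"offset": [2,-3.5,0],"spin": 0,"jaw": 94},
    {"offset": [0,0,0],"spin": 0,"jaw": 94},
    {"offset": [0,0,0],"spin": 0,"jaw": 94}
  ]
}}

```text
clock: 5.35
eef_pos: [629.0, -42.0, 327.7]
eef_rot: [3.142, 0.0, 2.14]
wrist_force: [0.0, 0.6, 0.4]
finger_gap: 93.8
```

```bash
python3 th.py side side side side
```

```text
t 5.35 TCP [-76.3 118.  327.7] phi 30.01 F [-122.3   91.5  230.7] R [-30.2 144.6 230.8] f_inst [0.05 0.63 0.37] gap 93.8 rot [3.1416 0.     2.1397]
side 226 ang med 1.08 pct10/90 [1.02 1.19] max z 281.5
side 233 ang med 1.07 pct10/90 [1.01 1.19] max z 280.3
side 245 ang med 1.059 pct10/90 [1.   1.17] max z 279.5
side 244 ang med 1.042 pct10/90 [0.98 1.15] max z 278.2
```

>>> {"name": "drive_tool", "arguments": {
  "rows": [
    {"offset": [0,0,0],"spin": 0,"jaw": 94},
    {"offset": [0,0,0],"spin": 0,"jaw": 94},
    {"offset": [0,0,0],"spin": 0,"jaw": 94},
    {"offset": [0,0,0],"spin": 0,"jaw": 94},
    {"offset": [0,0,0],"spin": 0,"jaw": 94},
    {"offset": [0,0,0],"spin": 0,"jaw": 94},
    {"offset": [0,0,0],"spin": 0,"jaw": 94}
  ]
}}

```text
clock: 6.25
eef_pos: [629.1, -42.0, 327.6]
eef_rot: [3.142, -0.0, 2.14]
wrist_force: [-0.5, -0.8, 0.3]
finger_gap: 93.7
```

```bash
python3 th.py scene side side side; python3 - <<'E'
from h import *
c=eyes.camera('side'); cv2.imwrite('pics/a3.png',cv2.resize(c['color'][60:260,190:430],None,fx=3,fy=3)); where()
E
```

```text
t 6.25 TCP [-76.2 118.1 327.6] phi 30.02 F [-122.2   91.5  230.6] R [-30.2 144.6 230.6] f_inst [-0.57 -0.8   0.32] gap 93.7 rot [ 3.1416e+00 -1.0000e-04  2.1398e+00]
scene 894 ang med 1.033 pct10/90 [0.92 1.19] max z 269.0
side 302 ang med 0.938 pct10/90 [0.89 1.06] max z 268.8
side 303 ang med 0.939 pct10/90 [0.88 1.04] max z 269.0
side 300 ang med 0.937 pct10/90 [0.88 1.04] max z 269.0
t 6.5 TCP [-76.2 118.  327.6] phi 30.01 F [-122.2   91.4  230.6] R [-30.1 144.7 230.7] f_inst [ 0.22 -0.07 -0.56] gap 93.9 rot [ 3.1416e+00 -1.0000e-04  2.1397e+00]
```

View pics/a3.png

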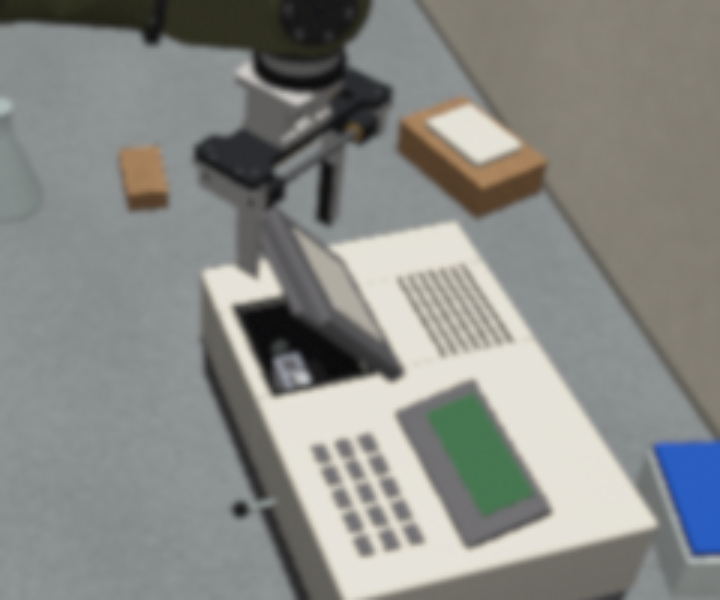

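The catch holds, with the lip resting on the front finger at (255,240). Both fingers now slide left until the rear one clears the cover's side edge, then I'll pivot about the front finger.

>>> {"name": "drive_tool", "arguments": {
  "rows": [
    {"offset": [2.6,1.5,0],"spin": 0,"jaw": 94},
    {"offset": [4.3,2.5,0],"spin": 0,"jaw": 94},
    {"offset": [4.3,2.5,0],"spin": 0,"jaw": 94},
    {"offset": [4.3,2.5,0],"spin": 0,"jaw": 94},
    {"offset": [4.3,2.5,0],"spin": 0,"jaw": 94},
    {"offset": [4.3,2.5,0],"spin": 0,"jaw": 94},
    {"offset": [4.3,2.5,0],"spin": 0,"jaw": 94},
    {"offset": [0,0,0],"spin": 0,"jaw": 94}
  ]
}}

```text
clock: 7.3
eef_pos: [627.6, -8.5, 327.7]
eef_rot: [3.141, -0.0, 2.14]
wrist_force: [-0.5, 0.1, -0.1]
finger_gap: 94.0
```

```bash
python3 th.py side
```

```text
t 7.3 TCP [-76.1 151.6 327.7] phi 30.05 F [-122.2  125.   230.7] R [-30.  178.3 230.7] f_inst [-0.5   0.1  -0.15] gap 94.0 rot [ 3.1415e+00 -2.0000e-04  2.1404e+00]
side 308 ang med 0.938 pct10/90 [0.88 1.04] max z 269.2
```

>>> {"name": "drive_tool", "arguments": {
  "rows": [
    {"offset": [6.9,-0.5,0],"spin": -7.5,"jaw": 94},
    {"offset": [6.9,-0.5,0],"spin": -7.5,"jaw": 94},
    {"offset": [6.9,-0.5,0],"spin": -7.5,"jaw": 94},
    {"offset": [6.9,-0.5,0],"spin": -7.5,"jaw": 94},
    {"offset": [6.9,-0.5,0],"spin": -7.5,"jaw": 94},
    {"offset": [6.9,-0.5,0],"spin": -7.5,"jaw": 94},
    {"offset": [6.9,-0.5,0],"spin": -7.5,"jaw": 94},
    {"offset": [6.9,-0.5,0],"spin": -7.5,"jaw": 94},
    {"offset": [0,0,0],"spin": 0,"jaw": 94}
  ]
}}

```text
clock: 8.25
eef_pos: [580.2, 14.7, 327.9]
eef_rot: [3.142, 0.0, -3.094]
wrist_force: [-0.3, -0.2, -0.9]
finger_gap: 93.7
```

```bash
python3 th.py side side; python3 -c "
from h import *
s,R=where(0); print(off(R,[-10,0,0]),off(R,[0,10,0]))"
```

```text
t 8.25 TCP [-122.4  176.9  327.9] phi 90.13 F [-122.3  123.9  230.9] R [-122.5  230.   230.9] f_inst [-0.32 -0.18 -0.87] gap 93.7 rot [ 3.1416e+00  3.0000e-04 -3.0942e+00]
side 302 ang med 0.947 pct10/90 [0.89 1.05] max z 269.6
side 304 ang med 0.947 pct10/90 [0.89 1.06] max z 269.3
[10. -0. -0.] [ 0. 10.  0.]
```

>>> {"name": "drive_tool", "arguments": {
  "rows": [
    {"offset": [2.2,0,2.2],"spin": 0,"jaw": 94},
    {"offset": [2.2,0,2.2],"spin": 0,"jaw": 94},
    {"offset": [2.2,0,2.3],"spin": 0,"jaw": 94},
    {"offset": [2.2,0,2.3],"spin": 0,"jaw": 94},
    {"offset": [2.2,0,2.3],"spin": 0,"jaw": 94},
    {"offset": [2.2,0,2.3],"spin": 0,"jaw": 94},
    {"offset": [1.9,0,2.4],"spin": 0,"jaw": 94},
    {"offset": [1.9,0,2.4],"spin": 0,"jaw": 94},
    {"offset": [1.9,0,2.4],"spin": 0,"jaw": 94},
    {"offset": [1.8,0,2.4],"spin": 0,"jaw": 94},
    {"offset": [1.8,0,2.4],"spin": 0,"jaw": 94},
    {"offset": [1.8,0,2.4],"spin": 0,"jaw": 94},
    {"offset": [0,0,0],"spin": 0,"jaw": 94}
  ]
}}

```text
clock: 9.65
eef_pos: [555.9, 13.7, 299.2]
eef_rot: [3.142, -0.001, -3.096]
wrist_force: [-5.6, -1.2, 1.7]
finger_gap: 94.4
```

```bash
cat >> th.py <<'E'
# lip corner: 98th pct of the height in the right half -> theta
fs=[]
for n in ['side']*3:
    c=cover(n); s,_=where(0); w=np.array(s['wrist_force']); fs.append([w[:2]@X,w[:2]@Y,w[2]])
print('mean f',np.mean(fs,0).round(2)); where()
E
python3 th.py; python3 - <<'E'
import numpy as np
from scipy.optimize import brentq
for z in (240,230,220,210,200,190,180,170): print(z,round(brentq(lambda t:152+150*np.sin(t)+9*np.cos(t)-z,-.1,1.4),3),end='; ')
E
```

```text
t 9.65 TCP [-146.8  177.   299.2] phi 90.01 F [-146.9  123.5  202.1] R [-146.9  230.4  202.2] f_inst [-5.65 -0.95  1.66] gap 94.4 rot [ 3.1416e+00 -1.0000e-03 -3.0964e+00]
side 441 ang med 0.702 pct10/90 [0.64 0.8 ] max z 242.6
side 444 ang med 0.706 pct10/90 [0.65 0.81] max z 242.8
side 432 ang med 0.702 pct10/90 [0.64 0.81] max z 243.0
mean f [-5.32 -0.63  1.44]
t 9.8 TCP [-146.7  177.   299.3] phi 90.01 F [-146.7  123.7  202.3] R [-146.8  230.2  202.3] f_inst [-5.   -0.41  1.16] gap 94.0 rot [ 3.1416e+00 -9.0000e-04 -3.0964e+00]
240 0.566; 230 0.486; 220 0.41; 210 0.336; 200 0.265; 190 0.196; 180 0.127; 170 0.06;
```

>>> {"name": "drive_tool", "arguments": {
  "rows": [
    {"offset": [0.5,0,0],"spin": 0,"jaw": 94},
    {"offset": [0,0,0],"spin": 0,"jaw": 94}
  ]
}}

```text
clock: 10.0
eef_pos: [555.7, 13.7, 299.4]
eef_rot: [3.142, -0.0, -3.096]
wrist_force: [-2.7, -1.0, 0.7]
finger_gap: 93.8
```

```bash
python3 th.py
```

```text
t 10.0 TCP [-146.9  177.   299.4] phi 90.02 F [-146.9  123.8  202.4] R [-146.9  230.2  202.4] f_inst [-2.69 -0.84  0.72] gap 93.8 rot [ 3.1415 -0.     -3.0962]
side 433 ang med 0.708 pct10/90 [0.65 0.82] max z 242.9
side 437 ang med 0.704 pct10/90 [0.64 0.8 ] max z 242.3
side 433 ang med 0.707 pct10/90 [0.65 0.81] max z 243.4
mean f [-2.57 -1.93 -0.08]
t 10.15 TCP [-146.9  177.   299.5] phi 90.02 F [-146.9  123.8  202.5] R [-146.9  230.2  202.5] f_inst [-2.32 -1.94 -0.41] gap 93.9 rot [ 3.1415e+00 -2.0000e-04 -3.0962e+00]
```

>>> {"name": "drive_tool", "arguments": {
  "rows": [
    {"offset": [1.8,0,2.4],"spin": 0,"jaw": 94},
    {"offset": [1.7,0,2.6],"spin": 0,"jaw": 94},
    {"offset": [1.7,0,2.6],"spin": 0,"jaw": 94},
    {"offset": [1.6,0,2.6],"spin": 0,"jaw": 94},
    {"offset": [1.5,0,2.6],"spin": 0,"jaw": 94},
    {"offset": [1.5,0,2.6],"spin": 0,"jaw": 94},
    {"offset": [1.4,0,2.7],"spin": 0,"jaw": 94},
    {"offset": [0,0,0],"spin": 0,"jaw": 94}
  ]
}}

```text
clock: 10.95
eef_pos: [544.3, 13.2, 281.1]
eef_rot: [3.141, -0.001, -3.096]
wrist_force: [-0.9, 0.4, -0.7]
finger_gap: 94.4
```

```bash
python3 th.py
```

```text
t 10.95 TCP [-158.3  177.   281.1] phi 90.02 F [-158.4  123.6  184.1] R [-158.4  230.5  184.1] f_inst [-0.85  0.49 -0.7 ] gap 94.4 rot [ 3.1415e+00 -8.0000e-04 -3.0962e+00]
side 478 ang med 0.566 pct10/90 [0.5  0.66] max z 224.8
side 475 ang med 0.569 pct10/90 [0.5  0.66] max z 224.7
side 475 ang med 0.571 pct10/90 [0.5  0.66] max z 224.5
mean f [-1.71  0.03 -1.29]
t 11.1 TCP [-158.1  177.   281.5] phi 90.01 F [-158.1  123.8  184.5] R [-158.2  230.3  184.5] f_inst [-1.54 -0.34 -1.2 ] gap 94.0 rot [ 3.1415e+00 -3.0000e-04 -3.0963e+00]
```

>>> {"name": "drive_tool", "arguments": {
  "rows": [
    {"offset": [1.2,0,2.5],"spin": 0,"jaw": 94},
    {"offset": [1.2,0,2.5],"spin": 0,"jaw": 94},
    {"offset": [1.1,0,2.5],"spin": 0,"jaw": 94},
    {"offset": [1.0,0,2.5],"spin": 0,"jaw": 94},
    {"offset": [1.0,0,2.5],"spin": 0,"jaw": 94},
    {"offset": [0.9,0,2.6],"spin": 0,"jaw": 94},
    {"offset": [0.9,0,2.6],"spin": 0,"jaw": 94},
    {"offset": [0.9,0,2.6],"spin": 0,"jaw": 94},
    {"offset": [0,0,0],"spin": 0,"jaw": 94}
  ]
}}

```text
clock: 12.0
eef_pos: [536.2, 12.8, 260.8]
eef_rot: [3.141, -0.001, -3.096]
wrist_force: [-2.2, 0.2, -0.3]
finger_gap: 93.8
```

```bash
python3 th.py
```

```text
t 12.0 TCP [-166.5  177.   260.8] phi 90.01 F [-166.6  123.8  163.8] R [-166.6  230.1  163.8] f_inst [-2.22  0.33 -0.35] gap 93.8 rot [ 3.1415e+00 -7.0000e-04 -3.0963e+00]
side 542 ang med 0.422 pct10/90 [0.35 0.52] max z 205.6
side 534 ang med 0.425 pct10/90 [0.35 0.52] max z 205.4
side 526 ang med 0.423 pct10/90 [0.35 0.52] max z 205.9
mean f [-2.91  1.35 -0.77]
t 12.15 TCP [-166.3  177.   261.2] phi 90.01 F [-166.3  123.6  164.2] R [-166.3  230.4  164.2] f_inst [-3.12  1.08 -0.76] gap 94.3 rot [ 3.1416e+00 -2.0000e-04 -3.0963e+00]
```

>>> {"name": "drive_tool", "arguments": {
  "rows": [
    {"offset": [0.7,0,2.0],"spin": 0,"jaw": 94},
    {"offset": [0.6,0,2.0],"spin": 0,"jaw": 94},
    {"offset": [0.6,0,2.0],"spin": 0,"jaw": 94},
    {"offset": [0.6,0,2.0],"spin": 0,"jaw": 94},
    {"offset": [0.5,0,2.1],"spin": 0,"jaw": 94},
    {"offset": [0.5,0,2.1],"spin": 0,"jaw": 94},
    {"offset": [0,0,0],"spin": 0,"jaw": 94}
  ]
}}

```text
clock: 12.85
eef_pos: [532.8, 12.7, 248.7]
eef_rot: [3.142, -0.0, -3.096]
wrist_force: [-2.2, -0.3, -2.6]
finger_gap: 94.4
```

```bash
python3 th.py
```

```text
t 12.85 TCP [-169.9  177.   248.7] phi 90.02 F [-169.9  123.6  151.7] R [-170.   230.4  151.7] f_inst [-2.18 -0.2  -2.56] gap 94.4 rot [ 3.1416e+00 -4.0000e-04 -3.0962e+00]
side 554 ang med 0.341 pct10/90 [0.27 0.43] max z 196.2
side 553 ang med 0.344 pct10/90 [0.27 0.44] max z 196.4
side 561 ang med 0.347 pct10/90 [0.27 0.43] max z 196.0
mean f [-2.9   0.17 -1.27]
t 13.0 TCP [-169.8  177.   249. ] phi 90.02 F [-169.8  123.8  152. ] R [-169.8  230.2  152. ] f_inst [-3.92  0.26 -2.  ] gap 93.9 rot [ 3.1416e+00 -2.0000e-04 -3.0962e+00]
```

>>> {"name": "drive_tool", "arguments": {
  "rows": [
    {"offset": [0.5,0,2.0],"spin": 0,"jaw": 94},
    {"offset": [0.5,0,2.0],"spin": 0,"jaw": 94},
    {"offset": [0.4,0,2.0],"spin": 0,"jaw": 94},
    {"offset": [0.4,0,2.0],"spin": 0,"jaw": 94},
    {"offset": [0.3,0,2.0],"spin": 0,"jaw": 94},
    {"offset": [0.3,0,2.0],"spin": 0,"jaw": 94},
    {"offset": [0,0,0],"spin": 0,"jaw": 94}
  ]
}}

```text
clock: 13.7
eef_pos: [530.4, 12.5, 236.7]
eef_rot: [3.142, -0.0, -3.096]
wrist_force: [-1.1, -0.2, -1.2]
finger_gap: 93.8
```

```bash
python3 th.py
```

```text
t 13.7 TCP [-172.3  177.   236.7] phi 90.01 F [-172.3  123.8  139.7] R [-172.3  230.1  139.7] f_inst [-1.12 -0.18 -1.2 ] gap 93.8 rot [ 3.1416e+00 -4.0000e-04 -3.0963e+00]
side 572 ang med 0.261 pct10/90 [0.18 0.36] max z 186.3
side 565 ang med 0.262 pct10/90 [0.19 0.35] max z 186.5
side 567 ang med 0.261 pct10/90 [0.19 0.35] max z 186.2
mean f [-2.15  0.05 -1.64]
t 13.85 TCP [-172.2  177.   237. ] phi 90.01 F [-172.2  123.9  140. ] R [-172.3  230.1  140. ] f_inst [-2.25 -0.18 -1.2 ] gap 93.7 rot [ 3.1416e+00 -3.0000e-04 -3.0963e+00]
```

>>> {"name": "drive_tool", "arguments": {
  "rows": [
    {"offset": [0.3,0,2.0],"spin": 0,"jaw": 94},
    {"offset": [0.3,0,2.0],"spin": 0,"jaw": 94},
    {"offset": [0.2,0,2.0],"spin": 0,"jaw": 94},
    {"offset": [0.2,0,2.0],"spin": 0,"jaw": 94},
    {"offset": [0.1,0,2.0],"spin": 0,"jaw": 94},
    {"offset": [0.1,0,2.0],"spin": 0,"jaw": 94},
    {"offset": [0,0,0],"spin": 0,"jaw": 94}
  ]
}}

```text
clock: 14.55
eef_pos: [529.2, 12.5, 224.7]
eef_rot: [3.142, -0.001, -3.096]
wrist_force: [-2.5, -0.3, -0.6]
finger_gap: 94.1
```

```bash
python3 th.py
```

```text
t 14.55 TCP [-173.5  177.   224.7] phi 90.01 F [-173.5  123.7  127.7] R [-173.6  230.3  127.7] f_inst [-2.51 -0.17 -0.57] gap 94.1 rot [ 3.1415e+00 -6.0000e-04 -3.0962e+00]
side 556 ang med 0.186 pct10/90 [0.11 0.28] max z 177.3
side 554 ang med 0.188 pct10/90 [0.11 0.28] max z 177.8
side 563 ang med 0.19 pct10/90 [0.11 0.29] max z 177.8
mean f [-3.07  0.19 -1.18]
t 14.7 TCP [-173.5  177.   225. ] phi 90.01 F [-173.5  123.9  128. ] R [-173.5  230.1  128. ] f_inst [-3.83 -0.2  -1.37] gap 93.7 rot [ 3.1416e+00 -4.0000e-04 -3.0963e+00]
```

>>> {"name": "drive_tool", "arguments": {
  "rows": [
    {"offset": [0.2,0,1.8],"spin": 0,"jaw": 94},
    {"offset": [0.1,0,1.8],"spin": 0,"jaw": 94},
    {"offset": [0.1,0,1.8],"spin": 0,"jaw": 94},
    {"offset": [0.1,0,1.8],"spin": 0,"jaw": 94},
    {"offset": [0.1,0,1.8],"spin": 0,"jaw": 94},
    {"offset": [0,0,0],"spin": 0,"jaw": 94}
  ]
}}

```text
clock: 15.3
eef_pos: [528.8, 12.5, 215.9]
eef_rot: [-3.142, 0.0, -3.096]
wrist_force: [-1.7, -0.4, -1.1]
finger_gap: 93.9
```

```bash
python3 th.py
```

```text
t 15.3 TCP [-173.9  177.   215.9] phi 90.02 F [-173.9  123.8  118.9] R [-173.9  230.2  118.9] f_inst [-1.76 -0.36 -1.15] gap 93.9 rot [-3.1416e+00  1.0000e-04 -3.0961e+00]
side 376 ang med 0.159 pct10/90 [0.13 0.26] max z 171.3
side 361 ang med 0.161 pct10/90 [0.13 0.26] max z 171.6
side 357 ang med 0.158 pct10/90 [0.13 0.27] max z 171.7
mean f [-1.83  0.21 -1.09]
t 15.45 TCP [-173.9  177.   216.1] phi 90.02 F [-173.9  123.7  119.1] R [-173.9  230.3  119.1] f_inst [-1.08  0.24 -1.02] gap 94.1 rot [-3.1416e+00  2.0000e-04 -3.0962e+00]
```

>>> {"name": "drive_tool", "arguments": {
  "rows": [
    {"offset": [0,0,1.2],"spin": 0,"jaw": 94},
    {"offset": [0,0,1.2],"spin": 0,"jaw": 94},
    {"offset": [0,0,1.2],"spin": 0,"jaw": 94},
    {"offset": [0,0,1.2],"spin": 0,"jaw": 94},
    {"offset": [0,0,1.2],"spin": 0,"jaw": 94},
    {"offset": [0,0,0],"spin": 0,"jaw": 94}
  ]
}}

```text
clock: 16.05
eef_pos: [528.8, 12.5, 209.8]
eef_rot: [3.142, 0.0, -3.096]
wrist_force: [-0.2, -0.6, -1.5]
finger_gap: 93.3
```

```bash
sed -i 's/>165)/>153)/' th.py; python3 th.py
```

```text
t 16.05 TCP [-173.9  177.   209.8] phi 90.02 F [-173.9  124.1  112.8] R [-173.9  229.9  112.8] f_inst [-0.24 -0.56 -1.52] gap 93.3 rot [ 3.1415e+00  1.0000e-04 -3.0961e+00]
side 589 ang med 0.129 pct10/90 [0.05 0.23] max z 171.5
side 586 ang med 0.131 pct10/90 [0.05 0.22] max z 171.3
side 593 ang med 0.125 pct10/90 [0.05 0.22] max z 171.8
mean f [-0.86 -0.61 -0.54]
t 16.2 TCP [-174.   177.   209.9] phi 90.02 F [-173.9  123.9  112.9] R [-174.   230.2  112.9] f_inst [-0.25 -0.6  -0.61] gap 93.8 rot [ 3.1415 -0.     -3.0961]
```

```bash
cat > slope.py <<'E'
from h import *
for n in ['scene','side']:
    c=eyes.camera(n); I=inst(pts(c))
    for nm,x0,x1 in (('thick',-130,-25),('lip',-162,-142)):
        m=(I[...,1]>10)&(I[...,1]<90)&(I[...,0]>x0)&(I[...,0]<x1)&(I[...,2]>155)&(I[...,2]<200)
        P=I[m]; print(n,nm,len(P),'slope',np.polyfit(P[:,0],P[:,2],1).round(3)[0],'z med',np.median(P[:,2]).round(1),end=' | ')
    m=(abs(I[...,0]-40)<80)&(I[...,1]>165)&(I[...,1]<195)&(I[...,2]>140)&(I[...,2]<160); print('deck z',np.median(I[m][:,2]).round(1))
where()
E
python3 slope.py
```

```text
scene thick 944 slope 0.003 z med 170.4 | scene lip 163 slope 0.051 z med 160.7 | deck z 149.7
side thick 829 slope 0.002 z med 169.6 | side lip 161 slope -0.018 z med 160.2 | deck z 148.6
t 16.3 TCP [-173.9  177.   210. ] phi 90.02 F [-173.9  123.8  113. ] R [-173.9  230.2  113. ] f_inst [-0.55 -0.32 -0.67] gap 93.9 rot [ 3.1416e+00  1.0000e-04 -3.0962e+00]
```

The cover is level: the slope is about 0, the top face is at 170 mm and the lip top at 161 mm. Now I'll back away.

>>> {"name": "drive_tool", "arguments": {
  "rows": [
    {"offset": [1,0,0],"spin": 0,"jaw": 94},
    {"offset": [2,0,0],"spin": 0,"jaw": 94},
    {"offset": [5,0,0],"spin": 0,"jaw": 94},
    {"offset": [12,0,0],"spin": 0,"jaw": 94},
    {"offset": [20,0,0],"spin": 0,"jaw": 94},
    {"offset": [20,0,0],"spin": 0,"jaw": 94},
    {"offset": [10,0,-10],"spin": 0,"jaw": 94},
    {"offset": [0,0,-25],"spin": 0,"jaw": 94},
    {"offset": [0,0,-30],"spin": 0,"jaw": 94},
    {"offset": [0,0,-30],"spin": 0,"jaw": 94},
    {"offset": [0,0,-30],"spin": 0,"jaw": 94},
    {"offset": [0,0,-15],"spin": 0,"jaw": 94},
    {"offset": [0,0,0],"spin": 0,"jaw": 94},
    {"offset": [0,0,0],"spin": 0,"jaw": 94},
    {"offset": [0,0,0],"spin": 0,"jaw": 94}
  ]
}}

```text
clock: 17.8
eef_pos: [458.5, 9.3, 348.8]
eef_rot: [3.141, -0.002, -3.096]
wrist_force: [0.4, -0.3, 0.8]
finger_gap: 93.7
```

```bash
python3 slope.py; python3 - <<'E'
from h import *
c=eyes.camera('side'); cv2.imwrite('pics/end.png',c['color'])
W=pts(c)
for t in ['flask_mid','cuvette_box_mid','reagent_bottle_mid']:
    print(t,[d['uv'] for d in finder.find_in('side',t)[:1]])
E
```

```text
scene thick 950 slope 0.007 z med 170.4 | scene lip 170 slope 0.002 z med 160.7 | deck z 149.9
side thick 842 slope -0.001 z med 169.5 | side lip 168 slope 0.009 z med 160.0 | deck z 148.6
t 17.9 TCP [-244.2  177.   349.1] phi 90.02 F [-244.3  123.8  252. ] R [-244.3  230.2  252.1] f_inst [ 0.01 -0.    0.  ] gap 94.0 rot [ 3.1414e+00 -1.6000e-03 -3.0962e+00]
flask_mid [[191.6, 119.7]]
cuvette_box_mid [[240.9, 124.0]]
reagent_bottle_mid [[254.4, 329.2]]
```

View pics/end.png

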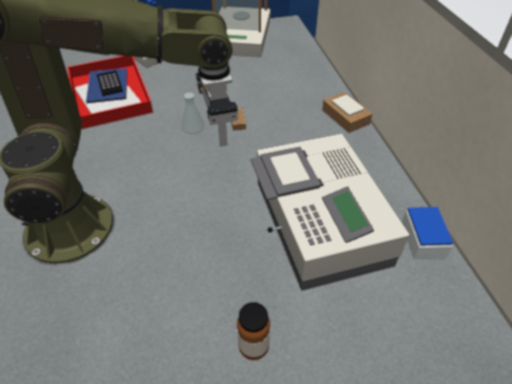

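The cover is flat on the deck at (290,172). The flask (191,119), box (240,120) and jar (254,330) are where they were, and the arm is clear.

```bash
python3 -c "
from cell import manip
print(manip.sign_off())"
```

```text
the job is handed in; nothing more can be done
None
```

The cover is shut and the job was handed in at about 18 s of the 40 s allowed; no verdict is reported.

**How it went:**
- **Tipping:** I straddled the cover near its left edge with the open fingers. The rear fingertip tipped it to about 1.1 rad, and it then fell on its own at about 0.25 rad/s.
- **Catching:** The front finger caught the lip at about 0.87 rad. The lip rested on that finger's inner face first. I then slid the tool left and pivoted about that finger, so the rear one cleared the cover's side edge and the lip rested on the finger's narrow side, not its back.
- **Lowering:** I followed the lip's arc down in small steps of about 0.15–0.2 rad/s until the cover was shut, then backed off.

**Last checks:**
- **Cover:** It lies level (slope within ±0.01). The top face is at 170 mm and the lip top at 160–161 mm, which match the shut heights.
- **Robot:** It is clear of everything, with wrist force back to about 0.
- **Flask, jar and box:** They look unmoved in the side view. Only the flask and box detections had a side-view start value to compare with; both agree to within 4 pixels.

**Not confirmed:**
- **Cuvette:** It is hidden under the cover, so I could not check it at the end. No finger went below the deck inside the well.
- **Catch force:** I estimate about 0.4 N at the first hold; the wrist sensor is too noisy to confirm it. Later holds read 1.7–3 N.
- **Peak force:** One stop on the way down read 5.3 N against the 8 N limit. I relieved it before going on.

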